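# Hold the stopper down in the cold-brew flask for clamping

### The arm

A 7-joint arm with a two-finger parallel gripper is mounted at the origin on a cart in front of the work surface, level with it; the furniture and walls round the work are solid. World frame = base frame: x ahead of the robot, y to its left, z up, the work surface at z = 0. Lengths are in mm, angles in rad, forces in N, time in s.
With the tool pointing down it reaches from about 425 to 925 mm from the base axis. Payload 6.8 kg.
Tool frame: the origin (TCP) lies between the finger pads; the fingertips stand 22 mm ahead of it and the grasp point (between the pads) lies 3 mm ahead of it; z points along the fingers, y is the direction in which the jaws open and shut (so a half turn about z gives the same grasp; the last joint's range is limited). The gripper opens to 88 mm and grips with 3 to 60 N. Pads are 20 mm wide; open, the fingers measure 115 mm over their backs; the gripper's body (75 mm by 178 mm) begins 61 mm behind the grasp point.
Start: joints at [1.02, 0.477, 0.022, 1.555, -0.011, 1.109, -0.083], TCP at [289.229, -609.913, 244.664] pointing down, gripper open.
Joint ranges: [-2.96, 2.96], [-0.34, 2.1], [-1.41, 1.46], [0.24, 2.44], [-1.37, 4.51], [0.17, 1.92], [-2.96, 2.96]. Speed limits (rad/s): [2.39, 2.39, 3.14, 3.14, 3.14, 3.14, 3.14].

### API

Orientations are given as a unit quaternion [x, y, z, w].
In Python, from rig import sense, camera, job gives the robot as it stands. The module is installed in compiled form; this text tells all that it offers.
- The arm moves only by the tool jog_arm, never from a script. Its argument "targets" is one flat list of numbers, 4 for each row, row after row: the shift along the world's x, y, z in cm, then the turn about the world's z in degrees. In form: [tx, ty, tz, spin, tx, ty, tz, spin, ...]. A call has 1 to 20 rows; each row shifts and turns the pose as measured when the row begins; what a row does not reach is not made up. A row lasts 1/12 s, in which the tool goes at most 41.7 mm and 7.16 degrees, less where a joint would pass 70% of its speed; a pose out of reach is approached as far as the arm can. A call with a gripper value outside its range is refused whole. "jaw" is the opening, from 0 (shut) to 1 (fully open), set as the call begins (left out, the last holds). The fingers move at their own pace and stop on an object; the grip force is fixed at half the most. Time passes only in rows, so rows that do not move let the fingers close. It gives the time, the measured TCP pose, the force and the opening at its end, in the units of the state.
- sense(): the state, without advancing time (a new reading comes with each control period).
- camera(name): name is "side" or "top" or "wrist"; returns a dict with "pixels" (400x640x3 uint8, red, green, blue), "intrinsics" (3x3 intrinsics, pixels), "k1" (the pictures are not rectified: a ray, as slopes to the right and down, at radius r is drawn at 1 + k1 r^2 times it, then the intrinsics apply), "rvec" (rotation vector, rad) and "tvec" (3), from world to camera coordinates, as OpenCV has them. Camera axes: x right, y down, z forward; pixel columns grow to the right and rows downward; lengths in mm; the calibration is good to about 2 mm. A picture is of the moment at which its call begins. There is no depth.
- job.job_done(): hands the job in, once; it reports no verdict.
The state is a dict: "clock": time; "joints": joint angles; "joint_vel": joint speeds; "tau": joint torques, N m; "ee_pos": TCP position; "ee_rot": TCP orientation; "ft_force": force on the tool from outside, world axes, zero at the start; "ft_torque": the same for the moment, N m; "opening": finger opening in mm.
Only numpy, scipy, OpenCV 4.12 (cv2) and the standard library are available. Lean on these libraries where they do the work, as an engineer would, in place of code of your own. Each camera call takes 0.05 s, during which the arm holds its last target. There are 200 camera calls.

### The job

Take the stopper with the wooden knob out of the wooden block, set it upright and fully home in the neck of the amber flask, and press it gently straight down until the orange pointer of the sprung stand is inside the green band (about 10 N), so that a colleague can close the wire clamp over it. Keep that push steady for two seconds and finish while still gripping and pressing the stopper, without letting go; never drive the cradle down onto its stop, and leave the blue stopper, the bell and the teal cup where they are.

Things in the scene. Friction and masses are not known exactly. Their poses are not given: they have to be found in the camera images.
- wood_stopper: the stopper to use: upright pale wooden knob, a cylinder 26 mm in diameter and 36 mm high, on a steel disc 46 mm in diameter and 6 mm thick, below it a black tapered plug 28 mm long (32 mm in diameter under the disc, 25 mm at the tip); about 90 g. Origin: on the axis, at the underside of the disc; z up along the axis; knob from z = +6 to +42 mm, plug tip at z = -28 mm
- blue_stopper: a stopper of the same shape and size with a blue knob and disc and a grey plug; not used, stays in its hole
- rest_block: heavy fixed wooden block 64 x 150 x 40 mm high with two 37 mm through holes, 80 mm apart along its long axis (y), in which the two stoppers hang by their discs (disc underside on the block's top, 40 mm above the worktop); either stopper may be in either hole. Origin: centre of the underside, z up
- stand: fixed sprung stand on the worktop: dark base plate 116 (x) x 146 (y) x 12 mm with, 70 mm to its +y side, a grey gauge pillar 98 mm high whose -x face carries the scale: white above, green band 8 mm high, red below. Origin: at worktop height under the flask's axis, z up
- flask: amber glass flask 116 mm high, body 77 mm in diameter, neck 43 mm outside and 35 mm inside (wall 4 mm), straight for 30 mm from the rim; it is clamped in the stand's round cradle and goes down with it. An open wire clamp hangs on the +x side of the neck, below the rim. Origin: centre of the underside, z up
- flask_mouth (a point): centre of the flask's mouth, at the height of the rim (166 mm above the worktop when the cradle is up), goes down with the flask. With the stopper home its disc lies flat on the rim, so the stopper's origin is at this point
- cradle (a joint): how far the sprung cradle with the flask is pressed down, in m: 0 up, 0.020 on its stop. The orange pointer, fixed to the cradle, goes down with it and is inside the green band from 0.006 to 0.014. Pressing force on the flask is about 1 N + 900 N/m x value: 10 N in mid band
- bell: silvery counter bell, 64 mm in diameter, 56 mm high, loose bystander. Origin: centre of the underside
- teal_cup: teal espresso cup, 63 x 73 x 55 mm, loose bystander standing on a teal saucer. Origin: centre of the underside
Things that resemble listed ones, but are neither listed nor needed, are in the scene too. Leave any red or yellow look-alike of the wood_stopper alone.

How it is judged (in metres and radians):
On the way, in this order (a step that is already met when the one before it is completed fails the run):
1. the wooden-knobbed stopper is lifted clear of the block (height (world z) of wood_stopper above 0.08 m and contact force between wood_stopper and the fingers above 1 N), for 0.1 s.
2. seated in the neck, the stopper is pressed down with the pointer in the green band for one second (horizontal distance between wood_stopper and flask_mouth below 0.004 m and z of wood_stopper in the frame of flask_mouth below 0.0025 m and contact force between wood_stopper and flask above 4 N and value of joint cradle between 0.006 and 0.014 m), for 1 s.
At the end, for the whole second after the job is handed in: Fingers still on the wooden-knobbed stopper, home in the neck (4 mm of axis, disc 2.5 mm of rim, upright to 0.1 rad), pressed on the flask with 4 to 16 N, cradle still, 6 to 14 mm down; blue stopper within 15 mm, bell and upright teal cup within 30 mm of their starts (all of step 2 and angle between wood_stopper's own z axis and vertical below 0.1 rad and contact force between wood_stopper and flask below 16 N and contact force between wood_stopper and the fingers above 3 N and velocity of joint cradle between -0.01 and 0.01 m/s and distance of blue_stopper from where it was at the start of the episode below 0.015 m and distance of each of bell, teal_cup from where it was at the start of the episode below 0.03 m and angle between teal_cup's own z axis and vertical below 0.3 rad); the arm keeps its last pose, push and grip.
It fails at once if the cradle is driven down onto its stop (value of joint cradle above 0.0185 m).
It fails at once if the stopper is rammed into the flask with more than 30 N (contact force between wood_stopper and flask above 30 N).
It fails at once if the teal cup, the bell or the blue stopper is pushed away (distance of any of teal_cup, bell, blue_stopper from where it was at the start of the episode above 0.03 m).
It also fails if it takes over 48 s, if anything falls off the work surface, if the arm or the gripper's body presses on something with over 40 N, if the wrist force passes 120 N, or if a joint passes its speed limit or range.

## Working session

There is one attempt and no reset: what is moved stays moved. The work goes in short steps, Python scripts to look and compute and a tool call to move; the robot and the scene stay as the last step left them, time stands still between calls to the robot, and variables do not carry over. Pictures are saved under pics/ and viewed, about 8 in all and at most 12, crops included, and the job is handed in when it is done.

Besides the shell and the picture viewer there is one more tool, called after "Request:" as name(argument=value, ...) on one line, values as JSON. jog_arm: Moves the arm, as the interface text tells. Its arguments: {"type":"object","properties":{"targets":{"type":"array","items":{"type":"number"}},"jaw":{"type":"number"}},"required":["targets"]}

```bash
mkdir -p pics
cat > h.py <<'E'
import numpy as np, cv2
from rig import sense, camera
def grab(n,f):
    c=camera(n); cv2.imwrite(f'pics/{f}.png',c['pixels'][:,:,::-1]); np.save(f'pics/{f}.npy',c,allow_pickle=True); return c
def load(f): return np.load(f'pics/{f}.npy',allow_pickle=True).item()
def ray(c,uv):
    K=np.array(c['intrinsics'],float);k=float(c['k1'])
    x,y=cv2.undistortPoints(np.array([[uv]],float),K,np.array([k,0,0,0.]))[0,0]
    R=cv2.Rodrigues(np.array(c['rvec'],float))[0];t=np.array(c['tvec'],float).ravel()
    return -R.T@t, R.T@np.array([x,y,1.])
def onz(c,uv,z):
    o,d=ray(c,uv); return o+d*(z-o[2])/d[2]
def proj(c,P):
    return cv2.projectPoints(np.array([P],float),np.array(c['rvec'],float),np.array(c['tvec'],float),np.array(c['intrinsics'],float),np.array([c['k1'],0,0,0.]))[0].ravel()
def blobs(c,lo,hi,amin=60):
    h=cv2.cvtColor(c['pixels'],cv2.COLOR_RGB2HSV); m=cv2.inRange(h,np.array(lo),np.array(hi))
    n,l,s,ce=cv2.connectedComponentsWithStats(m)
    return [(s[i].tolist(),ce[i].round(1).tolist()) for i in range(1,n) if s[i][4]>=amin]
E
python3 - <<'E'
from h import *
a=grab('top','t0');b=grab('side','s0');
for c in(a,b): print(ray(c,(320,200)),c['k1'])
print(sense()['ee_pos'],sense()['clock'])
E
```

```text
(array([ 387.22299359,    9.02118497, 1240.72329855]), array([ 0.09885278, -0.02888295, -0.9947752 ])) -0.008464875771103447
(array([105.1985729 , 831.7018713 , 598.15663494]), array([ 0.39652169, -0.8027554 , -0.44541551])) -0.009953002704931452
[ 288.94940046 -609.46983349  243.80770672] 0.1
```

View pics/t0.png

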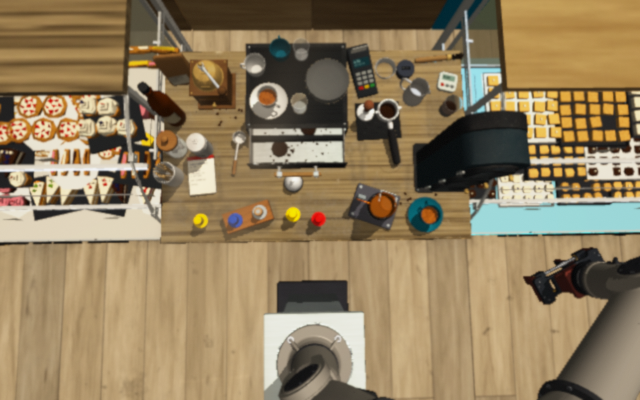

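View pics/s0.png

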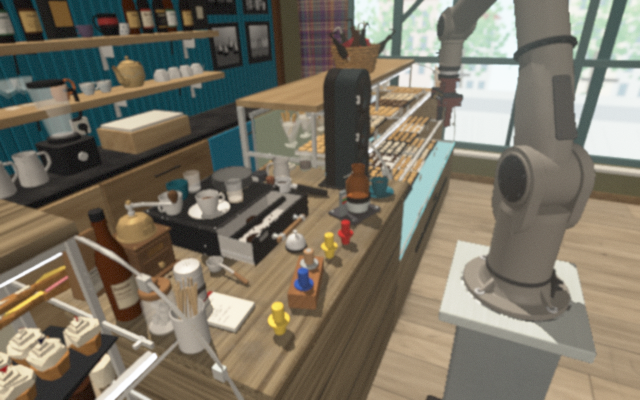

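The top view shows the wood knob at about (260,211), blue at (236,219), the flask near (380,205), the cup at (430,213), the bell at (292,183), and the yellow and red look-alikes at (200,220), (293,213) and (318,218). The side view agrees: wood knob at (310,258), flask at (357,190).

Run:
```python
from h import *
a=load('t0');b=load('s0')
for n,uv,z in [('wood',(260,211),82),('blue',(236,219),82),('yel',(293,213),82),('yel2',(200,220),82),('red',(318,218),82),('flask',(381,205),166),('cup',(430,213),55),('bell',(292,183),56),('case',(470,150),330),('pot',(390,130),90)]:
  P=onz(a,uv,z); print(n,P.round(0),proj(b,P).round(0))
im=cv2.imread('pics/t0.png')[165:245,190:460]
im2=cv2.imread('pics/s0.png')[150:350,250:450]
A=cv2.resize(im,(797,236),interpolation=cv2.INTER_CUBIC)
B=cv2.resize(im2,(360,360),interpolation=cv2.INTER_CUBIC)
o=np.zeros((600,800,3),np.uint8);o[:236,:797]=A;o[240:600,:360]=B
cv2.imwrite('pics/z0.png',o)
```

```text
wood [471. 159.  82.] [309. 249.]
blue [448. 232.  82.] [304. 268.]
yel [464.  59.  82.] [329. 230.]
yel2 [446. 341.  82.] [280. 298.]
red [447. -18.  82.] [345. 219.]
flask [ 477. -196.  166.] [357. 168.]
cup [ 459. -371.   55.] [378. 181.]
bell [560.  62.  56.] [297. 232.]
case [ 597. -390.  330.] [345. 101.]
pot [ 718. -247.   90.] [299. 174.]
```

View pics/z0.png

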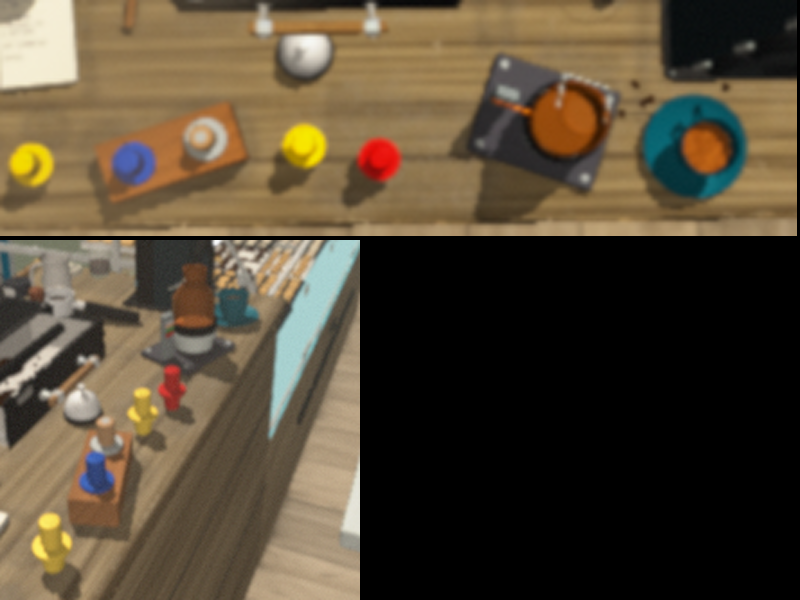

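Run:
```python
from h import *
from scipy.spatial.transform import Rotation as R
s=sense();M=R.from_quat(s['ee_rot']).as_matrix();print(M.round(3),s['opening'],s['ft_force'])
c=grab('wrist','w0');o,d=ray(c,(320,200));print('cam rel tool',M.T@(o-s['ee_pos']),M.T@d,c['intrinsics'])
a=load('t0')
for uv in [(413,187),(527,185),(415,150),(470,112)]: print(onz(a,uv,0).round(),onz(a,uv,300).round())
```

```text
[[ 0.904  0.428 -0.001]
 [ 0.428 -0.904  0.001]
 [-0.    -0.002 -1.   ]] 87.94422623677387 [0.61029267 0.00864967 0.47810255]
cam rel tool [  65.44173282    0.36049992 -140.44869746] [-0.24676638 -0.00710633  0.96908401] [[294.86066629   0.         321.7878938 ]
 [  0.         294.86066629 198.35330313]
 [  0.           0.           1.        ]]
[ 550. -336.    0.] [ 510. -253.  300.]
[ 551. -721.    0.] [ 512. -544.  300.]
[ 675. -349.    0.] [ 605. -262.  300.]
[ 805. -543.    0.] [ 704. -410.  300.]
```

Request:
jog_arm(targets=[2, 3, 2, 0, 2, 3, 2, 0, 2, 3, 1, 0, 2, 3, 0, 0, 2, 3, 0, 0], jaw=0.7)

```text
clock: 0.57
ee_pos: [381.7, -460.9, 292.1]
ee_rot: [0.978, 0.211, -0.004, -0.002]
ft_force: [-0.1, -0.0, 0.3]
opening: 62.3
```

Request:
jog_arm(targets=[1, 3.8, 1, 6, 1, 3.8, 1, 6, 1, 3.8, 1, 6, 1, 3.8, 0, 6, 1, 3.8, 0, 6, 1, 3.8, 0, 6, 0, 2, 0, 6, 0, 0, 0, 0])

```text
clock: 1.23
ee_pos: [446.4, -192.7, 322.8]
ee_rot: [0.823, 0.568, -0.003, -0.0]
ft_force: [0.3, 0.1, 0.5]
opening: 61.4
```

Run:
```python
from h import *
s=sense();print(s['ee_pos'],s['clock']);c=grab('wrist','w1');print(proj(c,[477,-196,166]))
```

```text
[ 446.36149688 -192.71935631  322.77397514] 1.2333
[351.55451791 182.14302822]
```

View pics/w1.png

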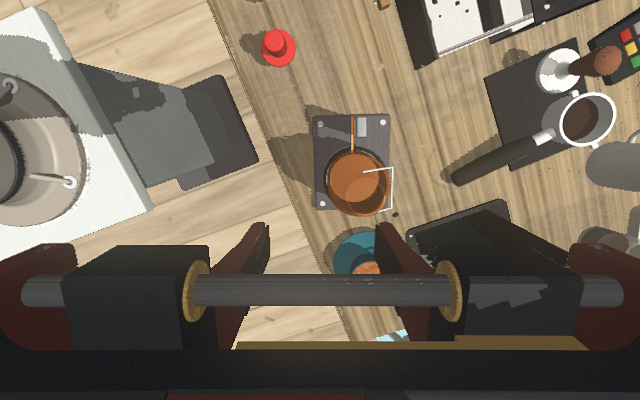

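The wrist view shows the flask body centred near (356,183) and a lighter rim circle near (363,182). I'll enlarge it.

Run:
```python
from h import *
c=load('w1');im=c['pixels'][105:225,300:410,::-1]
z=cv2.resize(im,None,fx=5,fy=5,interpolation=cv2.INTER_CUBIC);cv2.imwrite('pics/w1z.png',z)
g=cv2.GaussianBlur(cv2.cvtColor(z,cv2.COLOR_BGR2GRAY),(9,9),2)
for r in [(75,95),(95,125),(135,180)]:
  h=cv2.HoughCircles(g,cv2.HOUGH_GRADIENT,1,200,param1=60,param2=12,minRadius=r[0],maxRadius=r[1])
  if h is not None:
    for x,y,q in h[0][:2]: print(r,x/5+300,y/5+105,q/5,onz(c,(x/5+300,y/5+105),166).round(1))
```

```text
(75, 95) 364.7 196.5 17.3 [ 484.7 -215.1  166. ]
(75, 95) 374.5 130.3 17.3 [ 515.1 -155.2  166. ]
(95, 125) 353.9 177.7 24.22 [ 480.8 -192.5  166. ]
(95, 125) 330.5 131.1 23.560001 [ 474.6 -140.6  166. ]
(135, 180) 355.1 179.1 32.5 [ 481.4 -194.3  166. ]
(135, 180) 384.9 131.1 32.079998 [ 524.4 -159.5  166. ]
```

View pics/w1z.png

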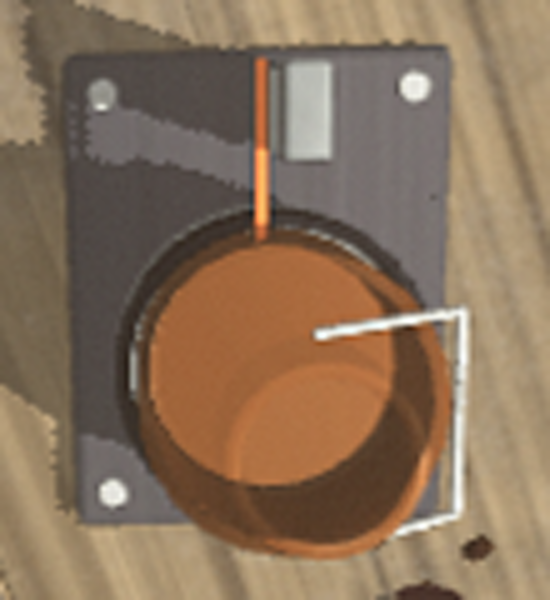

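Run:
```python
from h import *
c=load('w1');a=load('t0');b=load('s0')
P=onz(c,(365.2,196.5),166);print('mouth',P,proj(a,P),proj(b,P),onz(a,(386,205.7),166))
for z in(50,60,70): print(z,onz(c,(354,178),z))
q=[onz(c,(300+x/5,105+y/5),12) for x,y in[(65,55),(450,45),(455,530),(75,525)]]
q=np.array(q);print(q.round(1),q.mean(0),np.linalg.norm(q[0]-q[1]),np.linalg.norm(q[1]-q[2]))
print('yaw',np.degrees(np.arctan2(*(q[1]-q[0])[[1,0]])),np.degrees(np.arctan2(*(q[2]-q[3])[[1,0]])))
```

```text
mouth [ 485.19698332 -215.28311697  166.        ] [387.62772674 202.13738448] [357.10579979 165.79098565] [ 475.05981276 -210.24691899  166.        ]
50 [ 484.77228512 -216.85581109   50.        ]
60 [ 484.42608731 -214.78410059   60.        ]
70 [ 484.0798895 -212.7123901   70.       ]
[[ 460.1 -116.    12. ]
 [ 566.8 -153.5   12. ]
 [ 523.6 -295.9   12. ]
 [ 411.  -251.6   12. ]] [ 490.36369268 -204.23029807   12.        ] 113.06880536044359 148.80656236790088
yaw -19.378888955475702 -21.472454587434797
```

Request:
jog_arm(targets=[0, 4, 0, 6.5, 0, 4, 0, 6.5, 0, 4, -1, 6.5, 0, 4, -1, 6.5, 0, 4, -1, 6, 0, 4, -1, 6, 0, 4, -1, 2, 0, 3, -1, 0, 0, 0, 0, 0, 0, 0, 0, 0])

```text
clock: 2.12
ee_pos: [446.9, 109.0, 260.5]
ee_rot: [0.588, 0.809, -0.002, 0.004]
ft_force: [0.6, -0.6, -0.4]
opening: 61.4
```

Run:
```python
from h import *
s=sense();print(s['ee_pos'],s['clock']);c=grab('wrist','w2')
for P in([471,159,82],[448,232,82]):print(proj(c,P))
```

```text
[446.92384572 108.98812144 260.4998805 ] 2.1167
[357.42162863 147.90476906]
[360.42930256  70.55517903]
```

View pics/w2.png

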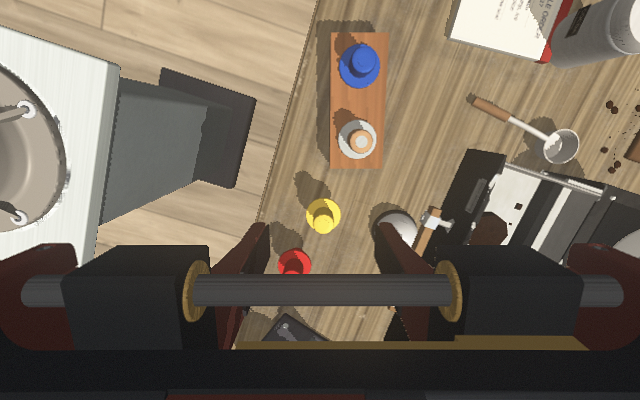

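The wood knob is at about (361,141), with its disc at (357,139). The jaw axis lies across the block.

Run:
```python
from h import *
from scipy.spatial.transform import Rotation as R
c=load('w2');im=c['pixels'][110:170,330:390,::-1]
z=cv2.resize(im,None,fx=8,fy=8,interpolation=cv2.INTER_CUBIC)
g=cv2.GaussianBlur(cv2.cvtColor(z,cv2.COLOR_BGR2GRAY),(9,9),2)
for r,h in [((70,100),82),((120,165),46)]:
  H=cv2.HoughCircles(g,cv2.HOUGH_GRADIENT,1,200,param1=60,param2=12,minRadius=r[0],maxRadius=r[1])
  for x,y,q in H[0][:1]:
    uv=(x/8+330,y/8+110);f=294.86/(260.5+140-h);print(uv,q/8*2/f,onz(c,uv,h).round(1))
    cv2.circle(z,(int(x),int(y)),int(q),(0,255,0),1)
cv2.imwrite('pics/w2z.png',z)
M=R.from_quat(sense()['ee_rot']).as_matrix();print(M[:,1])
```

```text
(np.float32(360.8125), np.float32(141.5625)) 26.842316 [472.2 166.4  82. ]
(np.float32(357.0625), np.float32(140.0625)) 44.994785 [472.6 166.   46. ]
[0.9516948  0.3070404  0.00178907]
```

View pics/w2z.png

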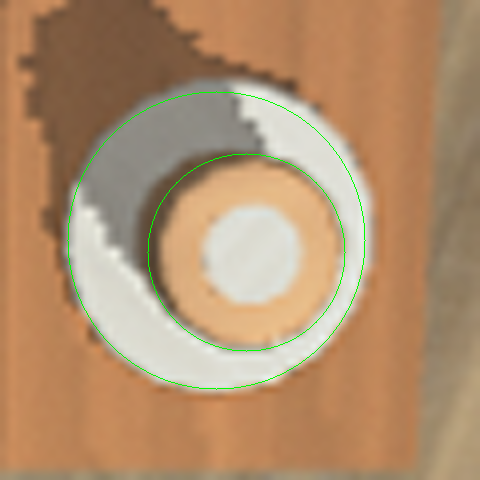

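Request:
jog_arm(targets=[1.3, 2.8, -2, 0, 1.3, 2.8, -2, 0, 0, 0, -3, 0, 0, 0, -3, 0, 0, 0, -2, 0, 0, 0, 0, 0])

```text
clock: 2.67
ee_pos: [482.7, 152.1, 138.7]
ee_rot: [0.602, 0.799, -0.001, 0.01]
ft_force: [-0.4, 0.5, -0.5]
opening: 61.5
```

Request:
jog_arm(targets=[-1, 1.3, 0, 2, 0, 0, 0, 0, 0, 0, 0, 0])

```text
clock: 2.92
ee_pos: [474.2, 161.3, 140.0]
ee_rot: [0.59, 0.807, -0.002, 0.01]
ft_force: [0.2, 0.0, 1.2]
opening: 61.8
```

Run:
```python
from h import *
from scipy.spatial.transform import Rotation as R
s=sense();M=R.from_quat(s['ee_rot']).as_matrix();print(s['ee_pos'],M.round(3),np.round(s['joints'],3),np.round(s['joint_vel'],2))
```

```text
[474.19939074 161.30300963 139.95611536] [[-0.303  0.953  0.015]
 [ 0.953  0.303 -0.015]
 [-0.019  0.009 -1.   ]] [ 0.027  0.386 -0.593  2.037  0.327  0.801 -0.453] [-0.01 -0.02 -0.03  0.   -0.02  0.01  0.01]
```

Request:
jog_arm(targets=[-0.1, 0.4, -1, 0, 0, 0, -2, 0, 0, 0, -1.5, 0, 0, 0, 0, 0, 0, 0, 0, 0])

```text
clock: 3.33
ee_pos: [477.6, 166.4, 98.5]
ee_rot: [0.592, 0.806, 0.003, 0.015]
ft_force: [0.5, 0.3, -0.0]
opening: 61.7
```

Run:
```python
from h import *
s=sense();print(s['ee_pos'],s['clock']);c=grab('wrist','w3')
P=s['ee_pos'].copy() if hasattr(s['ee_pos'],'copy') else s['ee_pos']
print(proj(c,[473,165.5,82]),proj(c,[P[0],P[1],82]),proj(c,[473,165.5,46]))
cv2.imwrite('pics/w3z.png',cv2.resize(c['pixels'][100:340,200:440,::-1],(500,500)))
```

```text
[477.58061575 166.3616691   98.46200332] 3.3333
[313.07139213 241.89184271] [321.21179263 242.72707017] [313.4146435  220.78529563]
```

View pics/w3z.png

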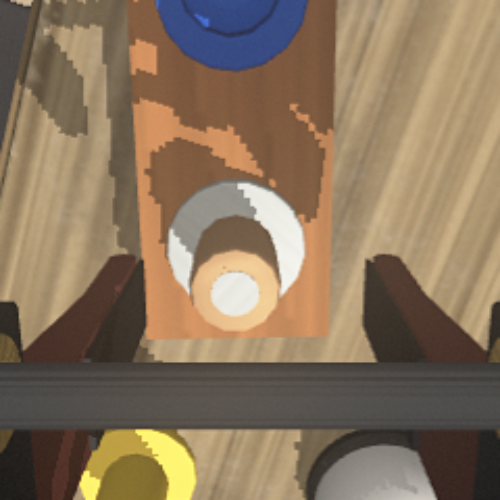

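Request:
jog_arm(targets=[-0.5, -0.1, 0, 0, -0.1, 0, -0.6, 0, -0.1, 0, -0.6, 0, -0.1, 0, -0.6, 0, 0, 0, -0.6, 0, 0, 0, 0, 0, 0, 0, 0, 0])

```text
clock: 3.97
ee_pos: [470.3, 165.7, 75.0]
ee_rot: [0.592, 0.806, 0.005, 0.016]
ft_force: [0.6, 0.5, 1.3]
opening: 61.8
```

```bash
cat > st.py <<'E'
from h import *
from scipy.spatial.transform import Rotation as R
s=sense();M=R.from_quat(s['ee_rot']).as_matrix();print(np.round(s['ee_pos'],1),M.round(3).tolist(),np.round(s['ft_force'],1),s['opening'],s['clock'])
E
python3 st.py
```

```text
[470.3 165.7  75. ] [[-0.299, 0.954, 0.032], [0.954, 0.299, -0.011], [-0.021, 0.027, -0.999]] [0.6 0.5 1.3] 61.83780531727354 3.9667
```

Request:
jog_arm(targets=[0.25, 0, -0.2, 0, 0, 0, 0, 0])

```text
clock: 4.13
ee_pos: [472.9, 165.8, 72.7]
ee_rot: [0.592, 0.806, 0.005, 0.016]
ft_force: [0.4, 0.3, -0.9]
opening: 61.8
```

Request:
jog_arm(targets=[0, 0, 0, 0, 0, 0, 0, 0, 0, 0, 0, 0, 0, 0, 0, 0, 0, 0, 0, 0, 0, 0, 0, 0, 0, 0, 0, 0, 0, 0, 0, 0], jaw=0)

```text
clock: 4.8
ee_pos: [473.4, 165.9, 73.2]
ee_rot: [0.592, 0.806, 0.005, 0.016]
ft_force: [0.3, -0.8, -0.5]
opening: 25.5
```

```bash
python3 st.py
```

```text
[473.4 165.9  73.2] [[-0.298, 0.954, 0.032], [0.954, 0.299, -0.011], [-0.02, 0.028, -0.999]] [ 0.3 -0.8 -0.5] 25.454754794824517 4.8
```

Request:
jog_arm(targets=[0, 0, 1, 0, 0, 0, 1, 0, 0, 0, 1.5, 0, 0, 0, 2, 0, 0, 0, 2, 0, 0, 0, 2, 0, 0, 0, 2, 0, 0, 0, 2, 0, 0, 0, 2, 0, 0, 0, 2, 0, 0, 0, 2, 0, 0, 0, 0, 0, 0, 0, 0, 0])

```text
clock: 5.88
ee_pos: [469.1, 166.5, 287.3]
ee_rot: [0.59, 0.807, 0.006, 0.017]
ft_force: [-0.5, -1.3, -1.6]
opening: 25.3
```

```bash
python3 st.py
```

```text
[469.1 166.5 287.3] [[-0.303, 0.952, 0.035], [0.953, 0.303, -0.01], [-0.02, 0.03, -0.999]] [-0.5 -1.3 -1.6] 25.25438897932792 5.8833
```

Run:
```python
from h import *
a=load('t0');c=load('w1');b=load('s0')
for z in(0,100,200,300):
  P=onz(a,(413,187),z);print(z,P.round(),proj(c,P).round(),proj(b,P).round(), proj(c,onz(a,(413,145),z)).round())
```

```text
0 [ 550. -336.    0.] [412. 226.] [352. 194.] [498. 200.]
100 [ 536. -308.  100.] [418. 236.] [352. 172.] [519. 206.]
200 [ 523. -281.  200.] [430. 253.] [353. 148.] [557. 216.]
300 [ 510. -253.  300.] [454. 290.] [354. 121.] [638. 239.]
```

Request:
jog_arm(targets=[0.1, -2, 0, 0, 0.1, -3, 0, 0, 0.1, -3, 0, 0, 0.1, -3, 0, 0, 0.1, -3, 0, 0, 0.1, -3, 0, 0, 0.1, -3, 0, 0, 0.1, -3, 0, 0, 0.1, -2, 0, 0, 0, -1, 0, 0, 0, 0, 0, 0, 0, 0, 0, 0])

```text
clock: 6.88
ee_pos: [467.6, -101.8, 278.9]
ee_rot: [0.587, 0.81, 0.004, 0.01]
ft_force: [0.0, -0.2, -1.8]
opening: 25.8
```

```bash
python3 st.py
```

```text
[ 467.6 -101.8  278.9] [[-0.311, 0.95, 0.021], [0.95, 0.311, -0.005], [-0.012, 0.018, -1.0]] [ 0.  -0.2 -1.8] 25.81110932196046 6.8833
```

Request:
jog_arm(targets=[0.2, -2, 0, 0, 0.2, -2.5, 0, 0, 0.2, -2.5, 0, 0, 0.2, -2, 0, 0, 0.2, -1, -0.5, 0, 0.2, -0.7, -0.5, 0, 0, 0, -0.5, 0, 0, 0, 0, 0, 0, 0, 0, 0])

```text
clock: 7.63
ee_pos: [482.0, -195.1, 260.2]
ee_rot: [0.577, 0.817, 0.006, 0.007]
ft_force: [0.2, 0.4, -0.3]
opening: 25.7
```

Run:
```python
import st
from h import *
c=grab('wrist','w4');print(proj(c,[485.2,-215.3,166]))
cv2.imwrite('pics/w4z.png',cv2.resize(c['pixels'][80:340,170:470,::-1],(750,600)[:2] if 0 else (690,598)))
```

```text
[ 482.  -195.1  260.2] [[-0.334, 0.942, 0.018], [0.943, 0.334, 0.002], [-0.004, 0.018, -1.0]] [ 0.2  0.4 -0.3] 25.659667316647067 7.6333
[315.38873725 229.2790701 ]
```

View pics/w4z.png

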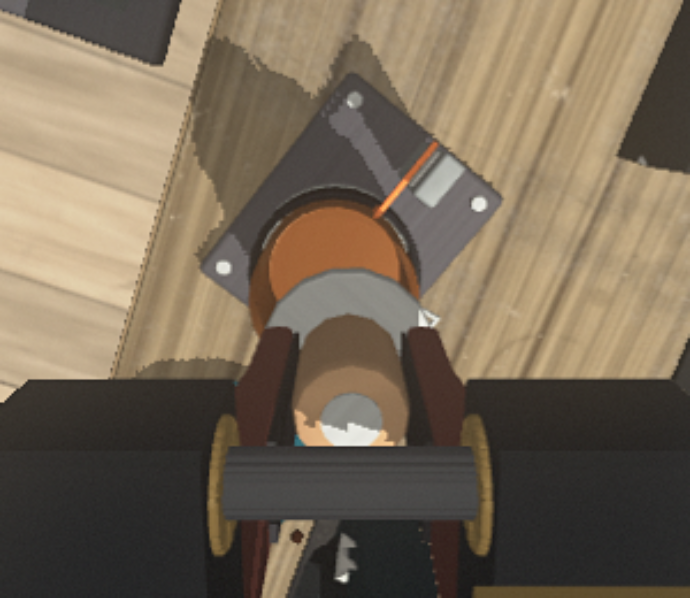

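The stopper hangs upright in the jaws. Its disc hides the mouth, and the body is visible at (335,260) in the crop. Next I'll move over the axis.

Request:
jog_arm(targets=[0.1, -0.7, -0.4, 0, 0.1, -0.7, -0.4, 0, 0.1, -0.6, -0.4, 0, 0, 0, -0.4, 0, 0, 0, 0, 0, 0, 0, 0, 0])

```text
clock: 8.18
ee_pos: [485.5, -214.8, 242.8]
ee_rot: [0.576, 0.818, 0.006, 0.007]
ft_force: [0.6, 0.3, -1.0]
opening: 25.7
```

```bash
python3 st.py
```

```text
[ 485.5 -214.8  242.8] [[-0.337, 0.941, 0.019], [0.941, 0.337, 0.002], [-0.004, 0.018, -1.0]] [ 0.6  0.3 -1. ] 25.677617895468416 8.1833
```

Run:
```python
from h import *
c=grab('side','s1');im=c['pixels'][120:220,310:410,::-1]
print(proj(c,[485.2,-215.3,166]),proj(c,[485.9,-214.7,210]))
cv2.imwrite('pics/s1z.png',cv2.resize(im,(600,600),interpolation=cv2.INTER_CUBIC))
```

```text
[357.10674353 165.78908618] [357.04701775 152.81153608]
```

View pics/s1z.png

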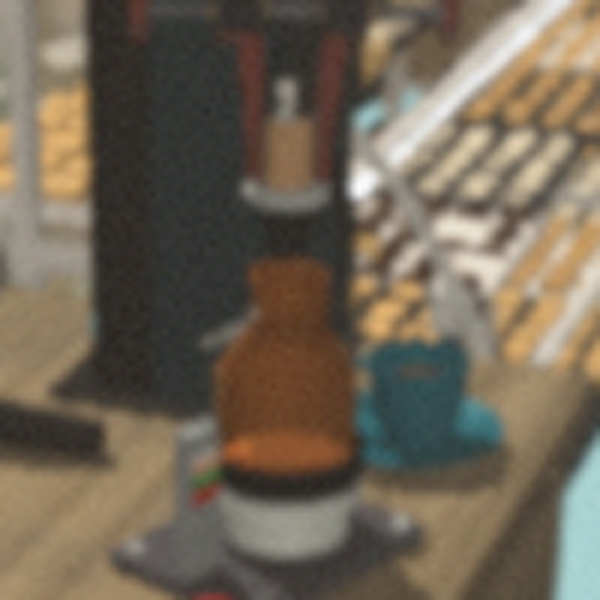

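The side view shows the stopper centred over the neck: disc at crop x 287, neck at 290, within about 2 mm. Descending.

Request:
jog_arm(targets=[-0.05, 0, -0.5, 0, 0, 0, -0.5, 0, 0, 0, -0.5, 0, 0, 0, 0, 0, 0, 0, 0, 0])

```text
clock: 8.65
ee_pos: [484.9, -214.1, 226.4]
ee_rot: [0.575, 0.818, 0.006, 0.007]
ft_force: [0.4, 0.7, -0.3]
opening: 25.8
```

```bash
python3 st.py
```

```text
[ 484.9 -214.1  226.4] [[-0.338, 0.941, 0.019], [0.941, 0.338, 0.002], [-0.004, 0.019, -1.0]] [ 0.4  0.7 -0.3] 25.763605750577884 8.65
```

Request:
jog_arm(targets=[0, -0.1, -0.5, 0, 0, 0, -0.5, 0, 0, 0, -0.5, 0, 0, 0, -0.4, 0, 0, 0, 0, 0, 0, 0, 0, 0])

```text
clock: 9.15
ee_pos: [484.9, -215.1, 205.1]
ee_rot: [0.575, 0.818, 0.006, 0.007]
ft_force: [0.0, -1.3, 0.0]
opening: 25.3
```

```bash
python3 st.py
```

```text
[ 484.9 -215.1  205.1] [[-0.338, 0.941, 0.019], [0.941, 0.338, 0.003], [-0.004, 0.019, -1.0]] [ 0.  -1.3  0. ] 25.338077000155337 9.15
```

Request:
jog_arm(targets=[0, 0, -0.2, 0, 0, 0, -0.2, 0, 0, 0, 0, 0, 0, 0, 0, 0])

```text
clock: 9.48
ee_pos: [485.2, -215.6, 201.1]
ee_rot: [0.575, 0.818, 0.006, 0.007]
ft_force: [0.5, -0.1, -0.7]
opening: 25.5
```

Request:
jog_arm(targets=[0, 0, -0.2, 0, 0, 0, -0.2, 0, 0, 0, 0, 0, 0, 0, 0, 0])

```text
clock: 9.82
ee_pos: [485.4, -215.6, 197.5]
ee_rot: [0.575, 0.818, 0.006, 0.008]
ft_force: [-0.9, -0.4, 2.3]
opening: 25.0
```

Request:
jog_arm(targets=[0, 0, -0.2, 0, 0, 0, -0.2, 0, 0, 0, 0, 0, 0, 0, 0, 0])

```text
clock: 10.15
ee_pos: [485.5, -215.6, 194.2]
ee_rot: [0.575, 0.818, 0.006, 0.008]
ft_force: [-2.0, -0.6, 4.1]
opening: 25.3
```

Request:
jog_arm(targets=[0, 0, -0.2, 0, 0, 0, 0, 0, 0, 0, 0, 0])

```text
clock: 10.4
ee_pos: [485.5, -215.5, 192.9]
ee_rot: [0.575, 0.818, 0.006, 0.008]
ft_force: [-2.0, 0.4, 5.5]
opening: 25.8
```

```bash
python3 st.py
```

```text
[ 485.5 -215.5  192.9] [[-0.338, 0.941, 0.021], [0.941, 0.338, 0.0], [-0.006, 0.02, -1.0]] [-2.   0.4  5.5] 25.758185444640485 10.4
```

Request:
jog_arm(targets=[0, 0, -0.2, 0, 0, 0, -0.15, 0, 0, 0, 0, 0, 0, 0, 0, 0])

```text
clock: 10.73
ee_pos: [485.5, -215.5, 191.1]
ee_rot: [0.575, 0.818, 0.006, 0.009]
ft_force: [-2.9, 0.6, 6.3]
opening: 25.8
```

Request:
jog_arm(targets=[0, 0, -0.1, 0, 0, 0, 0, 0, 0, 0, 0, 0])

```text
clock: 10.98
ee_pos: [485.5, -215.5, 191.4]
ee_rot: [0.576, 0.818, 0.006, 0.009]
ft_force: [-3.6, 0.8, 6.8]
opening: 25.3
```

Run:
```python
import st
from h import *
c=grab('side','s2');im=c['pixels'][140:220,320:390,::-1]
cv2.imwrite('pics/s2z.png',cv2.resize(im,(525,600),interpolation=cv2.INTER_CUBIC))
```

```text
[ 485.5 -215.5  191.4] [[-0.337, 0.941, 0.021], [0.941, 0.338, -0.001], [-0.008, 0.019, -1.0]] [-3.6  0.8  6.8] 25.348777628783544 10.9833
```

View pics/s2z.png

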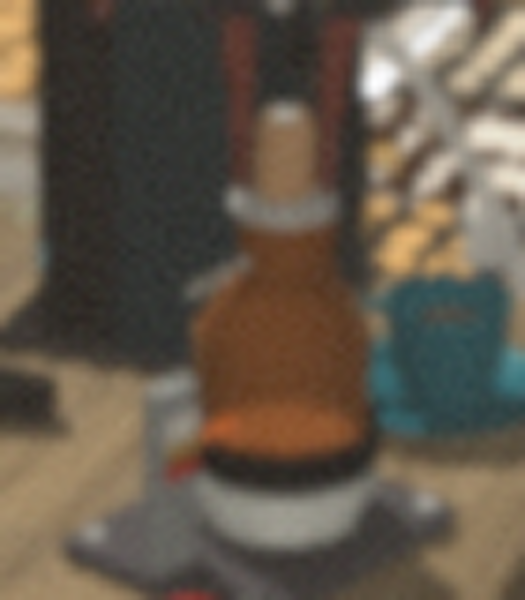

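The disc sits flat on the rim and the stopper is upright. The red is still visible by the pointer at crop (185,465). I'll press a bit further and ease the side load.

Request:
jog_arm(targets=[-0.05, 0, -0.2, 0, 0, 0, -0.15, 0, 0, 0, -0.1, 0, 0, 0, 0, 0, 0, 0, 0, 0])

```text
clock: 11.45
ee_pos: [485.5, -215.4, 190.0]
ee_rot: [0.576, 0.818, 0.005, 0.01]
ft_force: [-4.7, 1.5, 8.0]
opening: 25.6
```

Request:
jog_arm(targets=[0, 0, 0, 0, 0, 0, 0, 0, 0, 0, 0, 0, 0, 0, 0, 0])

```text
clock: 11.78
ee_pos: [485.5, -215.5, 192.0]
ee_rot: [0.576, 0.818, 0.005, 0.01]
ft_force: [-3.4, 1.0, 5.9]
opening: 25.6
```

Request:
jog_arm(targets=[-0.05, 0, -0.15, 0, -0.05, 0, -0.15, 0, -0.05, 0, -0.15, 0, -0.05, 0, -0.15, 0])

```text
clock: 12.12
ee_pos: [485.3, -215.4, 188.9]
ee_rot: [0.576, 0.818, 0.006, 0.012]
ft_force: [-2.8, 0.3, 9.0]
opening: 25.2
```

Request:
jog_arm(targets=[-0.05, 0, -0.15, 0, -0.05, 0, -0.15, 0])

```text
clock: 12.28
ee_pos: [485.3, -215.4, 187.6]
ee_rot: [0.576, 0.818, 0.006, 0.013]
ft_force: [-3.5, 1.4, 10.7]
opening: 26.0
```

Request:
jog_arm(targets=[-0.03, 0, -0.07, 0, -0.03, 0, -0.07, 0, -0.03, 0, -0.07, 0, -0.03, 0, -0.07, 0, -0.03, 0, -0.07, 0, -0.03, 0, -0.07, 0])

```text
clock: 12.78
ee_pos: [485.2, -215.4, 188.5]
ee_rot: [0.576, 0.818, 0.006, 0.016]
ft_force: [-3.1, 0.7, 8.9]
opening: 25.7
```

```bash
python3 st.py
```

```text
[ 485.2 -215.4  188.5] [[-0.337, 0.941, 0.032], [0.941, 0.337, -0.008], [-0.019, 0.028, -0.999]] [-3.1  0.7  8.9] 25.716132585476757 12.7833
```

Request:
jog_arm(targets=[-0.02, 0, -0.1, 0, -0.02, 0, -0.1, 0, -0.02, 0, -0.1, 0, -0.02, 0, -0.09, 0, -0.02, 0, -0.09, 0, -0.02, 0, -0.09, 0, -0.02, 0, -0.09, 0, -0.02, 0, -0.09, 0, -0.02, 0, -0.09, 0, -0.02, 0, -0.09, 0, -0.02, 0, -0.09, 0, -0.02, 0, -0.09, 0])

```text
clock: 13.78
ee_pos: [485.1, -215.3, 187.5]
ee_rot: [0.576, 0.817, 0.006, 0.019]
ft_force: [-3.4, 1.0, 10.9]
opening: 25.6
```

Run:
```python
from h import *
for i in range(6):
  s=sense();print(s['clock'],np.round(s['ee_pos'],2),np.round(s['ft_force'],1),np.round(s['ee_rot'],3)); c=camera('wrist')
```

```text
13.7833 [ 485.12 -215.34  187.55] [-3.4  1.  10.9] [0.576 0.817 0.006 0.019]
13.8333 [ 485.16 -215.36  187.58] [-4.2  1.5 10. ] [0.576 0.817 0.006 0.019]
13.8833 [ 485.18 -215.36  187.58] [-3.4  0.8 10.2] [0.576 0.817 0.006 0.019]
13.9333 [ 485.15 -215.34  187.57] [-5.   0.6 10.4] [0.576 0.817 0.006 0.019]
13.9833 [ 485.15 -215.34  187.56] [-2.8  0.8 10.9] [0.576 0.817 0.006 0.019]
14.0333 [ 485.14 -215.32  187.55] [-4.1  1.5 10.2] [0.576 0.817 0.006 0.019]
```

Run:
```python
from h import *
for i in range(34): camera('wrist')
s=sense();print(s['clock'],np.round(s['ee_pos'],2),np.round(s['ft_force'],1),s['opening'])
a=grab('side','s3');w=grab('wrist','w5')
A=cv2.resize(a['pixels'][140:220,320:390,::-1],(394,450),interpolation=cv2.INTER_CUBIC)
B=cv2.resize(w['pixels'][150:300,250:380,::-1],(390,450),interpolation=cv2.INTER_CUBIC)
cv2.imwrite('pics/f.png',np.hstack([A,B]))
```

```text
15.7833 [ 485.16 -215.36  187.58] [-3.7  1.  10.2] 25.374369768285998
```

View pics/f.png

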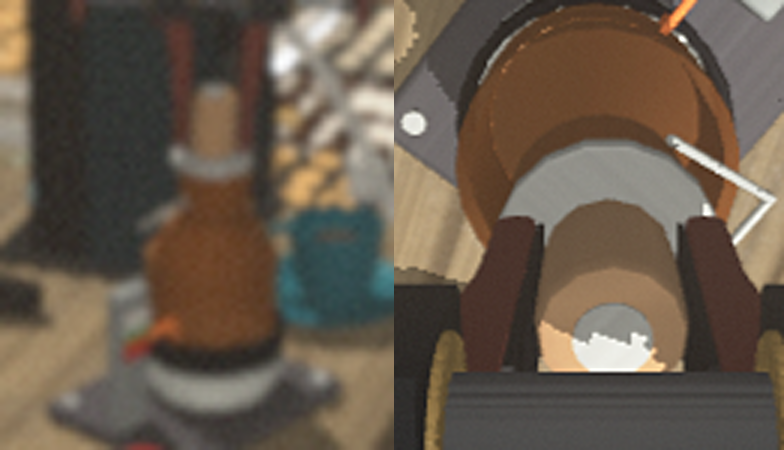

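The side view shows the disc on the rim and the orange pointer at the green band, at about (160,330). The wrist view shows the knob between the pads. The push held steady at about 10 N for 2 s, so I'm handing in.

Run:
```python
from rig import job,sense
print(job.job_done()); print(sense()['clock'])
```

```text
the job is handed in; nothing more can be done
None
the job is handed in; nothing more can be done
```

I took the wooden-knobbed stopper out of the block, set it in the neck of the amber flask and pressed it down. I handed the job in with the gripper still holding and pressing it. No verdict was reported.

**Last checks before handing in:**
- **Push:** it was about 10.2 N and had held at 10–11 N for the last two seconds. The tool stayed at (485.2, -215.4, 187.6) mm, with less than 0.1 mm of movement.
- **Grip:** the fingers were at 25.4 mm on the 26 mm knob, with no sign of slipping.
- **Cradle:** it was about 10–11.5 mm down, worked out from the force and from how far the tool moved after contact. Both values are inside the 6–14 mm band.
- **Pictures:** the disc lies on the rim, and the pointer looks to be at the green band. The side view is too coarse to read the pointer exactly.
- **Bystanders:** I planned the path clear of the blue stopper, the bell and the teal cup. The last side picture shows the cup upright, but I did not measure any of the three again.

**Not ideal:**
- A side force of about 4 N remained.
- The tool was tilted about 0.04 rad, under the 0.1 rad limit for the stopper.
- While I was settling the push, it varied between about 6 and 11 N.

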